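# Pin the swing arm of the lime press

## Task

Swing the green arm of the lime press fully home against its stop, gently. Then take the ball-lock pin from its wooden stand, squeezing its two red buttons, slide it down through the lined-up holes of fork and arm, press it gently on its springy seat and let the buttons go there, so that its balls spring out under the fork and lock it. Leave it locked and let go, without disturbing the salt shaker or the pill bottle.

Things in the scene. Friction and masses are not known exactly. Their poses are not given: they have to be found in the camera images.
- press: Lime press, fixed: white base 135 x 225 mm, steel cup, aluminium head on two steel posts. Origin: on the table exactly under the axis of the vertical pin hole; z up. The hinge of the green arm is 130 mm to +y; the fork opens to -x. The head is clamped h = 0 to 45 mm up: h differs each time and is NOT given; find it by touch or sight.
- hole_foot (a point): Same point as the press's origin. Heights over it, add h to each: fork plates (44 mm square) 75-86 and 99-110 mm, arm between at 87.5-97.5; all with an 18 mm hole, 1 mm chamfer. On top a black seat ring, 30 mm wide, 19 mm hole, top at 118 mm, sinks up to 4.5 mm on a spring (2 N at first, 8 N at 3 mm, 11 N at 4.5 mm, then rigid). Pressed 3 mm or more, the pin's balls are below the lower plate.
- hinge_foot (a point): On the table under the arm's vertical hinge, axes as the press. The arm is 26 mm wide, its eye 32 mm square, 130 mm from the hinge. On the arm, 58 mm from the hinge axis, stands the black push knob: upright cylinder 20 mm wide, 97.5 to 171.5 mm (+ h) above the table; in the axes of this point at x = -58 sin(q), y = -58 cos(q) mm for arm angle q.
- swing_arm (a joint): Angle q of the green arm, rad. 0 = home against its rigid stop, arm along -y of the press, its eye hole in line with the fork's holes; grows to 1.2 as the eye swings out to -x of the press (clockwise seen from above). It stays where it is left; about 2 N at the knob moves it.
- pin: Ball-lock pin, upright in its stand, about 140 g. Origin: centre of the underside of its steel flange (34 mm wide, 4 mm thick); z up along the pin. Shank below 16 mm wide, 58 mm long, last 8 mm tapered to 7 mm. Two brass balls 45 mm below the origin stand out 4 mm at +x and -x. Locked in the press, the origin is about 116 mm + h above the table.
- pin_grip (a point): Middle of the pin's grip, 27 mm above its origin, axes as the pin. Grey grip 34 mm (x) by 24 mm (y), 4 to 44 mm above the origin; red buttons on its +y and -y faces, 22 mm wide, 20 mm high, 41 mm over both. Squeezed along y they go in 4.5 mm each (3.6 to 9 N), to 32 mm, and then hold firmly. Gripped along x the balls stay out and the pin cannot enter.
- pin_button (a joint): Travel of the pin's red buttons (they move together), m: 0 = out, 0.0045 = fully squeezed.
- pin_ball (a joint): How far the balls are drawn in, m: 0 = out (locked), 0.004 or more = inside the shank. They follow the buttons; balls caught inside a hole hold the buttons in.
- pin_stand: Fixed wooden block 62 x 62 mm, 66 mm high, on a rubber foot 74 mm square, with a 28 mm hole in which the pin hangs by its flange. Origin: middle of the underside.
- salt_shaker: Glass salt shaker with a grey top, 44 mm wide, 90 mm high, loose. Origin: middle of the underside.
- pill_bottle: Pill bottle with an orange cap, 40 mm wide, 113 mm high, loose. Origin: middle of the underside.

How it is judged:
On the way, in this order (a step that is already met when the one before it is completed fails the run):
1. the swing arm is home against its stop (value of joint swing_arm below 0.03 rad), for 0.2 s.
2. the pin is going down into the lined-up holes, upright, with its balls drawn in (horizontal distance between pin and press below 0.004 m and z of pin in the frame of press between 0.108 and 0.164 m and angle between pin's own z axis and vertical below 0.08 rad and value of joint swing_arm below 0.03 rad and value of joint pin_ball above 0.003 m), for 0.1 s.
At the end, for the whole second after the job is handed in: The arm is home (within 0.03 rad), the pin stands upright (within 0.08 rad) in the holes, within 4 mm of their axis, its flange down on the seat (origin 108 to 164 mm above the table), its balls out (drawn in less than 1 mm), at rest and let go (horizontal distance between pin and press below 0.004 m and z of pin in the frame of press between 0.108 and 0.164 m and angle between pin's own z axis and vertical below 0.08 rad and value of joint swing_arm below 0.03 rad and value of joint pin_ball below 0.001 m and linear speed of pin below 0.02 m/s); the robot touches nothing.
It fails at once if the gripper pushes on the press with more than 30 N (contact force between any of the fingers, the arm and press above 30 N).
It fails at once if the pin is forced on the press with more than 25 N (contact force between pin and press above 25 N).
It fails at once if the salt shaker or the pill bottle is moved more than 2 cm (distance of any of salt_shaker, pill_bottle from where it was at the start of the episode above 0.02 m).
It also fails if it takes over 51 s, if anything falls off the work surface, if the arm or the gripper's body presses on something with over 40 N, if the wrist force passes 120 N, or if a joint passes its speed limit or range.

## Robot

A 7-joint arm with a two-finger parallel gripper is mounted at the origin on a cart in front of the work surface, level with it; the furniture and walls round the work are solid. World frame = base frame: x ahead of the robot, y to its left, z up, the work surface at z = 0. Lengths are in m, angles in rad, forces in N, time in s.
With the tool pointing down it reaches from about 0.4 to 0.85 m from the base axis. Payload 4.5 kg.
Tool frame: the origin (TCP) lies between the finger pads; the fingertips stand 11 mm ahead of it and the grasp point (between the pads) lies 8 mm behind it (r.nose_length is the distance from the TCP to the fingertips, in m); z points along the fingers, y is the line along which they close (so a half turn about z gives the same grasp; the last joint's range is limited). The gripper opens to 88 mm and grips with 3 to 60 N. Pads are 18 mm wide; open, the fingers measure 123 mm over their backs; the gripper's body (75 mm by 187 mm) begins 45 mm behind the grasp point.
Start: joints at [-1.163, 0.689, -0.195, 1.565, 0.157, 0.902, -0.215], TCP at [0.228, 0.582, 0.25] pointing down, gripper open.
Joint ranges: [-3.01, 3.01], [-0.46, 2.08], [-1.47, 1.51], [0.13, 2.56], [-1, 4.14], [0.04, 2.09], [-2.66, 2.66]. Speed limits (rad/s): [2.57, 2.57, 3.14, 3.14, 3.14, 3.14, 3.14].

## Interface

Orientations are given as a unit quaternion [x, y, z, w].
In Python, from plant import get_state, snapshot, camera_model, r gives the robot as it stands.
- The arm moves only by the shell command python3 -m inch 'ROWS' [FORCE]. ROWS is text: rows parted by semicolons, each of 7 numbers parted by spaces: the opening, from -1 (shut) to 1 (fully open), then the shift along the tool's x, y, z in m, then the turn, a rotation vector about the tool's x, y, z in rad. A call has 1 to 20 rows; each row shifts and turns the commanded pose from where the row before left it, along the tool's axes as they then stand; what a row does not reach is not made up. A row lasts 1/12 s, in which the tool goes at most 41.7 mm and 7.16 degrees, less where a joint would pass 70% of its speed; a pose out of reach is approached as far as the arm can. A call is refused whole if a number of a shift passes 0.0417 or a number of a turn 0.125, either way. A call with a gripper value outside its range is refused whole. The fingers move at their own pace and stop on an object; FORCE is the grip in N (left out, the last holds). Time passes only in rows, so rows that do not move let the fingers close. It gives the time, the measured TCP pose, the force, the opening and the grip force at its end, in the units of the state.
- get_state(): the state, without advancing time (a new reading comes with each control period).
- snapshot(name): name is "scene" or "side" or "wrist"; returns (picture, depth): 420x560x3 uint8, red, green, blue; 420x560 float32, m along the optical axis (not along the pixel's ray), 0 where there is no reading.
- camera_model(name): a dict with "intrinsics" (3x3 intrinsics, pixels), "view" (4x4, takes a point from world to camera coordinates). Camera axes: x right, y down, z forward; pixel columns grow to the right and rows downward; lengths in m; the calibration is good to about 2 mm. A picture is of the moment at which its call begins: read the wrist's pose just before it. camera_model takes no time and is no camera call; for the wrist camera it gives the pose at the moment of the call.
- r.finish_job(): hands the job in; it is judged then, once.
The state is a dict: "clock": time; "q": joint angles; "qd": joint speeds; "joint_torque": joint torques, N m; "tool_pos": TCP position; "eef_rot": TCP orientation; "contact_force": force on the tool from outside, world axes, zero at the start; "moment": the same for the moment, N m; "opening": opening from 0.0 (shut) to 1.0 (fully open); "finger_force": force on a finger pad.
Only numpy, scipy, OpenCV 4.12 (cv2) and the standard library are available. Lean on these libraries where they do the work, as an engineer would, in place of code of your own. Each camera call takes 0.05 s, during which the arm holds its last target. There are 200 camera calls.

## Working session

There is one attempt and no reset: what is moved stays moved. The work goes in short steps, Python scripts to look and compute and a shell command to move; the robot and the scene stay as the last step left them, time stands still between calls to the robot, and variables do not carry over. Pictures are saved under pics/ and viewed, at most 10 in all, crops included, and the job is handed in when it is done.

```bash
ls; mkdir -p pics
cat > h.py <<'E'
from plant import get_state, snapshot, camera_model, r
import numpy as np, cv2
from scipy.spatial.transform import Rotation as R
def cloud(name):
    cm=camera_model(name); img,d=snapshot(name)
    K=np.array(cm["intrinsics"]);V=np.array(cm["view"])
    v,u=np.mgrid[:d.shape[0],:d.shape[1]]
    c=np.stack([(u-K[0,2])/K[0,0]*d,(v-K[1,2])/K[1,1]*d,d],-1)
    W=(c-V[:3,3])@V[:3,:3]
    W[d==0]=np.nan
    return img,W
def save(n,img): cv2.imwrite('pics/'+n+'.png',img[...,::-1])
E
python3 - <<'E'
from h import *
s=get_state();print({k:np.round(v,3) for k,v in s.items()}, r.nose_length)
for n in("scene","side"):
    i,W=cloud(n);save(n,i);np.savez('pics/'+n,i=i,W=W)
a=cv2.imread('pics/scene.png')
E
```

```text
pics
{'clock': np.float64(0.0), 'q': array([-1.163,  0.69 , -0.195,  1.566,  0.157,  0.903, -0.215]), 'qd': array([ 0.002, -0.   ,  0.001,  0.002, -0.   ,  0.001, -0.001]), 'joint_torque': array([ 1.0000e-03, -5.2755e+01, -1.2670e+00, -1.5342e+01, -5.3000e-02,
        7.0000e-03,  0.0000e+00]), 'tool_pos': array([0.228, 0.581, 0.249]), 'eef_rot': array([ 0.186,  0.983, -0.001, -0.   ]), 'contact_force': array([ 0.132, -0.644, -1.296]), 'moment': array([-0.042, -0.013,  0.05 ]), 'finger_force': np.float64(0.0), 'opening': np.float64(0.997)} 0.011
```

View pics/scene.png

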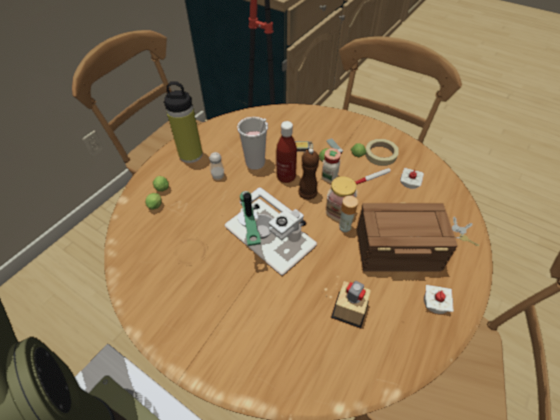

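View pics/side.png

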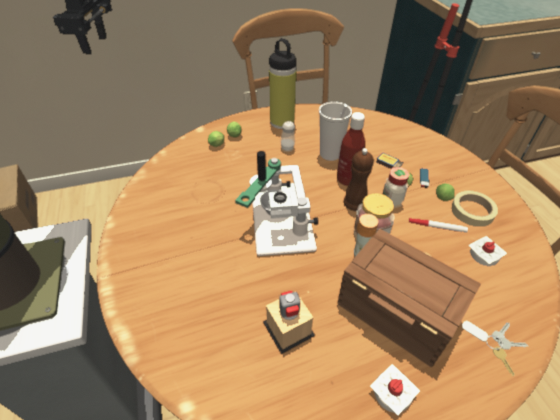

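Scene: press around (270,230), knob (248,205), pin stand (353,300). Side: knob (262,165), green eye (243,198), ring (282,198), pin (291,303), stand (290,322), shaker (288,135), pill bottle (367,230).

Run:
```python
from h import *
D=np.load('pics/side.npz');i,W=D['i'],D['W']
S=np.load('pics/scene.npz');si,SW=S['i'],S['W']
for n,(u,v) in dict(knobtop=(262,154),hinge=(274,162),eye=(243,199),ring=(282,198),ringR=(288,197),pin=(291,296),stand=(280,318),base=(268,243),pill=(369,222),shaker=(288,127)).items(): print('side',n,np.round(W[v,u],4))
for n,(u,v) in dict(knobtop=(245,196),ring=(282,221),pin=(355,287),stand=(345,300),pill=(350,203),shaker=(215,157),eye=(255,243)).items(): print('scene',n,np.round(SW[v,u],4))
a=cv2.resize(i[140:260,225:335],None,fx=5,fy=5,interpolation=cv2.INTER_CUBIC)
b=cv2.resize(i[280:355,255:325],None,fx=5,fy=5,interpolation=cv2.INTER_CUBIC)[:, :250]
o=np.zeros((600,800,3),np.uint8);o[:,:550]=a;o[:375,550:]=b[:375]
save('crop1',o)
a=cv2.resize(si[180:275,220:320],None,fx=6,fy=6,interpolation=cv2.INTER_CUBIC)
b=cv2.resize(si[275:330,325:380],None,fx=4,fy=4,interpolation=cv2.INTER_CUBIC)[:,:200]
o=np.zeros((570,800,3),np.uint8);o[:,:600]=a;o[:220,600:]=b
save('crop2',o)
```

```text
side knobtop [0.5646 0.0534 0.1808]
side hinge [0.602  0.0911 0.121 ]
side eye [0.5086 0.0134 0.0986]
side ring [ 0.5862 -0.0248  0.116 ]
side ringR [ 0.5978 -0.0305  0.1211]
side pin [ 0.5312 -0.2577  0.1145]
side stand [ 0.5089 -0.2673  0.068 ]
side base [ 0.5454 -0.0541  0.0133]
side pill [ 0.7356 -0.1396  0.1142]
side shaker [0.6951 0.2736 0.0822]
scene knobtop [0.5531 0.0582 0.181 ]
scene ring [ 0.5852 -0.0244  0.1107]
scene pin [ 0.523  -0.2548  0.1111]
scene stand [ 0.5075 -0.2455  0.0651]
scene pill [ 0.7271 -0.1357  0.1127]
scene shaker [0.688  0.278  0.0866]
scene eye [ 0.4992 -0.0053  0.1043]
```

View pics/crop1.png

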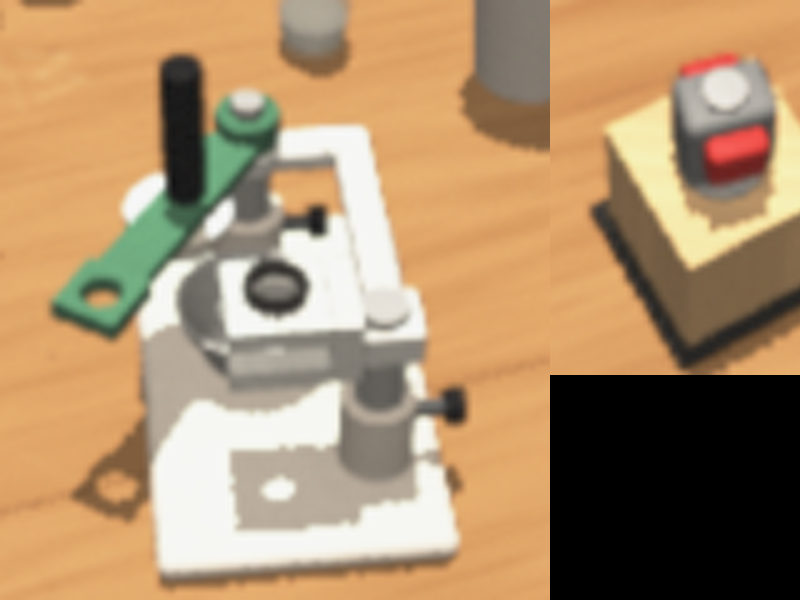

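View pics/crop2.png

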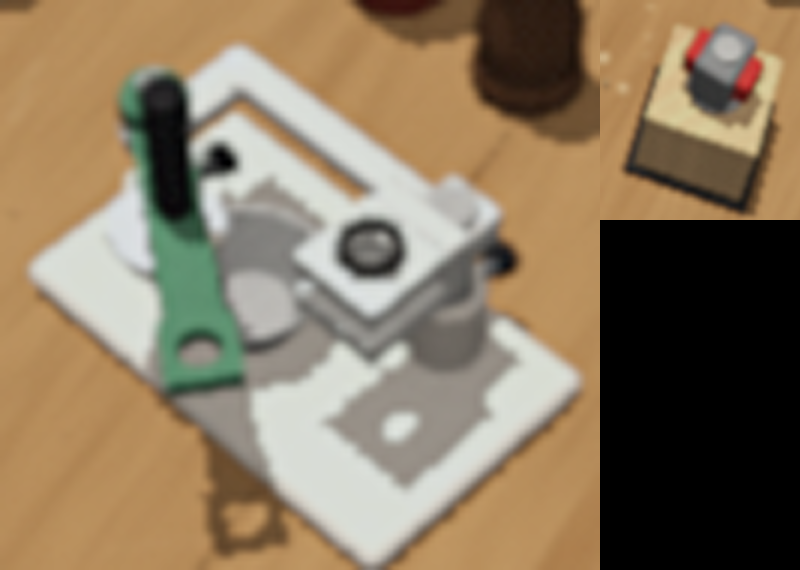

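Side crop: arm out about 45°, hinge upper right of knob, ring at crop (277,287), buttons facing along roughly the side view's diagonal. Scene crop agrees. Now a closer look from above with the wrist camera.

```bash
python3 -m inch '-1 -.0285 -.0264 -.0069 0 0 0; -1 -.0285 -.0264 -.0069 0 0 0;-1 -.0285 -.0264 -.0069 0 0 0;-1 -.0285 -.0264 -.0069 0 0 0;-1 -.0285 -.0264 -.0069 0 0 0;-1 -.0285 -.0264 -.0069 0 0 0;-1 -.0285 -.0264 -.0069 0 0 0;-1 -.0285 -.0264 -.0069 0 0 0;-1 -.0285 -.0264 -.0069 0 0 0;-1 -.0285 -.0264 -.0069 0 0 0;-1 -.0285 -.0264 -.0069 0 0 0;-1 -.0285 -.0264 -.0069 0 0 0;-1 -.0285 -.0264 -.0069 0 0 0;-1 -.0285 -.0264 -.0069 0 0 0;-1 -.0285 -.0264 -.0069 0 0 0;-1 -.0285 -.0264 -.0069 0 0 0;-1 0 0 0 0 0 0;-1 0 0 0 0 0 0;-1 0 0 0 0 0 0' 10
python3 - <<'E'
from h import *
i,W=cloud("wrist");np.savez('pics/w1',i=i,W=W);save('w1',i)
s=get_state();print(np.round(s['tool_pos'],4),np.round(R.from_quat(s['eef_rot']).as_matrix(),3))
print(np.round(np.linalg.inv(camera_model('wrist')['view']),3))
z=W[...,2]
m=(W[...,0]>.53)&(W[...,0]<.66)&(W[...,1]>-.1)&(W[...,1]<.13)
print(np.histogram(z[m],bins=np.arange(0,.2,.003)))
E
```

```text
clock: 1.68
tool_pos: [0.4979, 0.0228, 0.3597]
eef_rot: [0.186, 0.983, 0.0, -0.001]
contact_force: [-0.8, -0.1, -0.3]
opening: 0.005
finger_force: 0.0
[0.4977 0.0236 0.3597] [[-0.932  0.363 -0.001]
 [ 0.363  0.932  0.001]
 [ 0.002  0.    -1.   ]]
[[ 0.363  0.897  0.252  0.433]
 [ 0.932 -0.349 -0.097  0.05 ]
 [ 0.001  0.27  -0.963  0.495]
 [ 0.     0.     0.     1.   ]]
(array([ 617,    2,   14,   88, 2469, 1285,  117,   59,   56,   52,   65,
         65,   70,   78,   83,  137,   94,   41,   61,    7,    5,    5,
          5,    3,    2,    0,    0,    0,   15,   66,   64,  222,  554,
        111,   29,  271,  799,   60,  267,  165,  402,   90,   31,   23,
         14,   11,   14,   13,   13,   15,   14,   14,   15,   18,   16,
         15,   18,   14,   16,   24,  204,   48,    0,    0,    0,    0]), array([0.   , 0.003, 0.006, 0.009, 0.012, 0.015, 0.018, 0.021, 0.024,
       0.027, 0.03 , 0.033, 0.036, 0.039, 0.042, 0.045, 0.048, 0.051,
       0.054, 0.057, 0.06 , 0.063, 0.066, 0.069, 0.072, 0.075, 0.078,
       0.081, 0.084, 0.087, 0.09 , 0.093, 0.096, 0.099, 0.102, 0.105,
       0.108, 0.111, 0.114, 0.117, 0.12 , 0.123, 0.126, 0.129, 0.132,
       0.135, 0.138, 0.141, 0.144, 0.147, 0.15 , 0.153, 0.156, 0.159,
       0.162, 0.165, 0.168, 0.171, 0.174, 0.177, 0.18 , 0.183, 0.186,
       0.189, 0.192, 0.195, 0.198]))
```

View pics/w1.png

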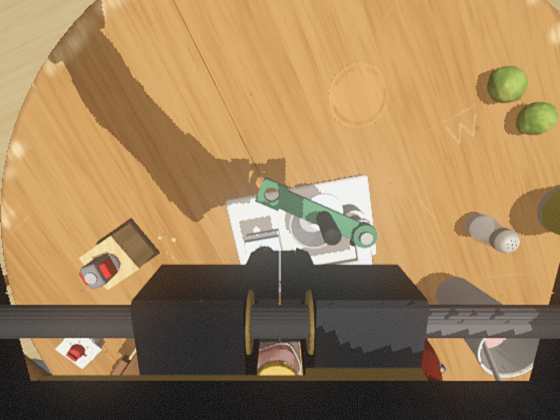

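Wrist view: hinge at (365,235), eye hole (270,194), knob leaning-looking (328,228), pin and its red buttons near (97,270); the fork is partly behind the gripper. Now fit the geometry.

Run:
```python
from h import *
for n in('side','scene','w1'):
    D=np.load(f'pics/{n}.npz');i,W=D['i'],D['W'];P=W.reshape(-1,3);c=cv2.cvtColor(i,cv2.COLOR_RGB2HSV).reshape(-1,3).astype(int)
    h,s,v=c.T;x,y,z=P.T
    box=lambda a,b,cc,d,e,f:(x>a)&(x<b)&(y>cc)&(y<d)&(z>e)&(z<f)
    press=lambda e,f:box(.45,.72,-.16,.17,e,f)
    print('==',n)
    m=press(.009,.02)&(s<70)
    if m.sum()>50: print('base',cv2.minAreaRect(P[m,:2].astype(np.float32)*1000))
    m=press(.172,.19)&(v<80); print('knobtop',m.sum(),np.median(P[m],0).round(4),((P[m].max(0)+P[m].min(0))/2).round(4))
    g=press(.09,.125)&(h>60)&(h<90)&(s>90);m=g
    if m.sum()>20: print('green z pcts',np.percentile(z[m],[5,25,50,75,95]).round(4), cv2.minAreaRect(P[m,:2].astype(np.float32)*1000))
    m=box(.55,.63,-.065,.02,.108,.14)&(v<90)&(s<110)
    if m.sum()>10: print('ring',m.sum(),((P[m].max(0)+P[m].min(0))/2).round(4),(P[m].max(0)-P[m].min(0)).round(4),np.percentile(z[m],[10,50,90]).round(4))
    m=box(.55,.65,-.07,.03,.112,.126)&(v>150)&(s<60)
    if m.sum()>20: print('plate',cv2.minAreaRect(P[m,:2].astype(np.float32)*1000),np.median(z[m]))
    red=box(.45,.6,-.33,-.2,.07,.12)&((h<8)|(h>172))&(s>140)
    if red.sum()>10:
        Q=P[red].astype(np.float32);_,l,ce=cv2.kmeans(Q,2,None,(3,50,1e-6),5,cv2.KMEANS_PP_CENTERS);print('red',np.bincount(l.ravel()),ce.round(4))
    m=box(.45,.6,-.33,-.2,.106,.116);print('gripTop',m.sum(),((P[m].max(0)+P[m].min(0))/2).round(4) if m.any() else 0,cv2.minAreaRect(P[m,:2].astype(np.float32)*1000) if m.sum()>5 else '')
    m=box(.45,.6,-.33,-.2,.062,.07)&(s>60);print('standTop',cv2.minAreaRect(P[m,:2].astype(np.float32)*1000) if m.sum()>5 else '')
```

```text
== side
base ((599.296142578125, 20.33013153076172), (225.74081420898438, 134.58056640625), 79.5776596069336)
knobtop 52 [0.561  0.0494 0.1809] [0.5606 0.0521 0.1779]
ring 52 [ 0.579  -0.0311  0.127 ] [0.0236 0.0287 0.0063] [0.1264 0.1278 0.1293]
plate ((594.7110595703125, -34.04984664916992), (45.81801986694336, 74.28929138183594), 80.63404846191406) 0.12035083349213094
red [110  18] [[ 0.5273 -0.2764  0.1007]
 [ 0.5279 -0.2416  0.1027]]
gripTop 237 [ 0.5284 -0.2627  0.1107] ((528.48193359375, -262.6686096191406), (28.1720027923584, 33.431880950927734), 86.54312133789062)
standTop ((528.7886352539062, -259.051513671875), (62.66373825073242, 63.497718811035156), 12.457736015319824)
== scene
base ((634.6428833007812, 2.383392333984375), (253.21311950683594, 221.99334716796875), 79.21212005615234)
knobtop 50 [0.5553 0.0558 0.1802] [0.5574 0.0563 0.1783]
green z pcts [0.1045 0.1065 0.1077 0.1089 0.1162] ((546.3607788085938, 46.8707389831543), (145.1298828125, 25.350011825561523), 45.27203369140625)
ring 44 [ 0.5738 -0.0299  0.1212] [0.0259 0.025  0.0178] [0.1229 0.1271 0.1294]
plate ((5
[... 431 characters left out ...]
3867)
== w1
base ((597.2986450195312, 24.79444122314453), (224.65750122070312, 134.2556610107422), 79.33643341064453)
knobtop 1 [0.5564 0.0506 0.1798] [0.5564 0.0506 0.1798]
ring 16 [ 0.5668 -0.0231  0.128 ] [0.0074 0.0157 0.0041] [0.1263 0.1279 0.1295]
plate ((566.28076171875, -25.309661865234375), (44.03664016723633, 21.560680389404297), 80.14668273925781) 0.12096560643029235
red [193  24] [[ 0.5257 -0.2382  0.0995]
 [ 0.5246 -0.2735  0.1032]]
gripTop 422 [ 0.5266 -0.2555  0.1107] ((526.65283203125, -255.4715118408203), (34.28324890136719, 24.174413681030273), 1.1789182424545288)
standTop ((526.8876342773438, -255.57427978515625), (61.85683059692383, 63.682655334472656), 12.42594051361084)
```

```bash
python3 -m inch '-1 -.009 .02 .02 0 0 -.0935;-1 -.009 .0214 .02 0 0 -.0935;-1 0 0 .034 0 0 0;-1 0 0 .034 0 0 0;-1 0 0 .034 0 0 0;-1 0 0 .034 0 0 0;-1 0 0 .0277 0 0 0;-1 0 0 0 0 0 0;-1 0 0 0 0 0 0'
python3 - <<'E'
from h import *
s=get_state();print(np.round(R.from_quat(s['eef_rot']).as_matrix(),3))
D=np.load('pics/side.npz');W=D['W'].reshape(-1,3)
m=(W[:,2]>.05)&(W[:,0]<.85)&(W[:,0]>.4)&(W[:,1]<-.2)&(W[:,1]>-.6)&~((W[:,0]<.57)&(W[:,1]>-.3))
print(W[m].min(0),W[m].max(0))
m=(abs(W[:,0]-.58)<.14)&(abs(W[:,1]+.03)<.15)&(W[:,2]>.14);print(np.unique(np.round(W[m],2),axis=0)[:60:3])
E
```

```text
clock: 2.48
tool_pos: [0.5274, 0.0572, 0.1557]
eef_rot: [0.092, 0.996, -0.0, -0.002]
contact_force: [1.0, 0.0, -0.1]
opening: 0.002
finger_force: 0.0
[[-0.983  0.183 -0.003]
 [ 0.183  0.983  0.   ]
 [ 0.003 -0.    -1.   ]]
[ 0.63660487 -0.40458709  0.05003791] [ 0.84995891 -0.20000268  0.1196427 ]
[[0.55 0.05 0.14]
 [0.55 0.05 0.17]
 [0.55 0.06 0.15]
 [0.55 0.06 0.18]
 [0.56 0.05 0.14]
 [0.56 0.05 0.17]
 [0.56 0.06 0.18]
 [0.57 0.05 0.15]
 [0.57 0.05 0.18]]
```

```bash
python3 -m inch '-1 -.004 0 0 0 0 0;-1 -.004 -.001 0 0 0 0;-1 -.004 -.001 0 0 0 0;-1 -.004 -.001 0 0 0 0;-1 -.004 -.001 0 0 0 0;-1 -.004 0 0 0 0 0;-1 -.004 0 0 0 0 0;-1 -.004 0 0 0 0 0;-1 -.002 0 0 0 0 0;-1 0 0 0 0 0 0'
python3 -m inch '-1 -.002 0 0 0 0 0;-1 -.002 0 0 0 0 0;-1 0 0 0 0 0 0'
```

```text
clock: 3.32
tool_pos: [0.5626, 0.0454, 0.1565]
eef_rot: [0.093, 0.996, 0.0, 0.001]
contact_force: [-1.0, -0.2, -0.3]
opening: 0.007
finger_force: 0.4
clock: 3.57
tool_pos: [0.5657, 0.0443, 0.1564]
eef_rot: [0.093, 0.996, -0.0, 0.0]
contact_force: [-2.5, -0.5, 0.0]
opening: 0.009
finger_force: 0.8
```

```bash
for k in 1; do python3 -m inch '-1 -.0015 0 0 0 0 0;-1 -.0015 0 0 0 0 0;-1 0 0 0 0 0 0'; done
python3 -m inch '-1 -.0015 0 0 0 0 0;-1 0 0 0 0 0 0'
```

```text
clock: 3.82
tool_pos: [0.5686, 0.0438, 0.1564]
eef_rot: [0.093, 0.996, -0.0, 0.0]
contact_force: [-1.6, -1.6, -0.2]
opening: 0.005
finger_force: 1.0
clock: 3.98
tool_pos: [0.57, 0.0436, 0.1564]
eef_rot: [0.093, 0.996, 0.0, 0.0]
contact_force: [-2.1, -1.0, -0.2]
opening: 0.011
finger_force: 1.0
```

```bash
python3 -m inch '-1 -.0015 0 0 0 0 0;-1 0 0 0 0 0 0'; python3 -m inch '-1 -.0015 0 0 0 0 0;-1 0 0 0 0 0 0';  python3 -m inch '-1 -.001 0 0 0 0 0;-1 0 0 0 0 0 0'
```

```text
clock: 4.15
tool_pos: [0.5715, 0.0434, 0.1564]
eef_rot: [0.093, 0.996, 0.0, 0.0]
contact_force: [-2.9, -0.8, -0.6]
opening: 0.009
finger_force: 1.0
clock: 4.32
tool_pos: [0.572, 0.0433, 0.1564]
eef_rot: [0.093, 0.996, -0.0, -0.001]
contact_force: [-4.3, -1.3, 2.4]
opening: 0.005
finger_force: 2.2
clock: 4.48
tool_pos: [0.5721, 0.0433, 0.1564]
eef_rot: [0.093, 0.996, -0.0, -0.002]
contact_force: [-6.6, -0.6, 2.9]
opening: 0.002
finger_force: 3.3
```

```bash
python3 -m inch '-1 0 0 0 0 0 0;-1 .015 0 0 0 0 0;-1 .02 0 0 0 0 0;-1 0 0 -.036 0 0 0;-1 0 0 -.036 0 0 0;-1 0 0 -.036 0 0 0;-1 0 0 -.036 0 0 0;1 -.026 -.025 0 0 0 0;1 -.026 -.025 0 0 0 0;1 -.005 -.026 0 0 0 0;1 0 0 0 0 0 0;1 0 0 0 0 0 0;1 0 0 0 0 0 0'
cat > m.py <<'E'
from h import *
import sys
n=sys.argv[1]
i,W=cloud("wrist");np.savez('pics/'+n,i=i,W=W);save(n,i)
print(get_state()['tool_pos'],np.linalg.inv(camera_model('wrist')['view'])[:3,3])
P=W.reshape(-1,3);c=cv2.cvtColor(i,cv2.COLOR_RGB2HSV).reshape(-1,3).astype(int)
h,s,v=c.T;x,y,z=P.T
box=lambda a,b,cc,d,e,f:(x>a)&(x<b)&(y>cc)&(y<d)&(z>e)&(z<f)
m=box(.55,.61,-.065,.01,.123,.135)&(v<100)
if m.sum()>10:
  print('ring',m.sum(),((P[m].max(0)+P[m].min(0))/2).round(4),(P[m].max(0)-P[m].min(0)).round(4),np.median(z[m]),cv2.minEnclosingCircle(P[m,:2].astype(np.float32)*1000))
m=box(.45,.6,-.33,-.2,.106,.116)
if m.sum()>5:print('gripTop',m.sum(),np.median(z[m]),cv2.minAreaRect(P[m,:2].astype(np.float32)*1000))
red=box(.45,.6,-.33,-.2,.07,.12)&((h<8)|(h>172))&(s>140)
if red.sum()>10:
    Q=P[red].astype(np.float32);_,l,ce=cv2.kmeans(Q,2,None,(3,50,1e-6),5,cv2.KMEANS_PP_CENTERS);print('red',np.bincount(l.ravel()),ce.round(4))
g=box(.45,.65,-.1,.13,.09,.125)&(h>60)&(h<90)&(s>90)
if g.sum()>10: print('green',cv2.minAreaRect(P[g,:2].astype(np.float32)*1000))
m=box(.45,.72,-.16,.17,.009,.02)&(s<70)
if m.sum()>50: print('base',cv2.minAreaRect(P[m,:2].astype(np.float32)*1000))
E
python3 m.py w2
```

```text
clock: 5.57
tool_pos: [0.5819, -0.0345, 0.3008]
eef_rot: [0.093, 0.996, 0.001, 0.001]
contact_force: [0.4, -0.9, 0.5]
opening: 0.432
finger_force: 0.0
[ 0.58170104 -0.03387463  0.30070873] [ 0.51275086 -0.02008809  0.43610141]
ring 313 [ 0.5766 -0.0276  0.1279] [0.0272 0.0277 0.0061] 0.12880171224555825 ((576.6047973632812, -27.596752166748047), 14.030030250549316)
gripTop 757 0.11027398247698242 ((526.5725708007812, -255.49339294433594), (33.768516540527344, 24.24476432800293), 0.25748103857040405)
red [313  54] [[ 0.5259 -0.2384  0.0997]
 [ 0.5259 -0.2732  0.1033]]
base ((596.7918090820312, 24.30327606201172), (223.7971649169922, 132.79689025878906), 79.37369537353516)
```

View pics/w2.png

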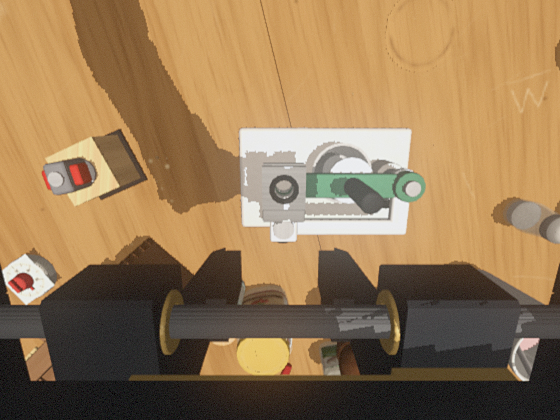

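Arm lies home in line with the fork; ring at (285,189), pin at (65,178). Two wrist measures agree (pin 0.5266,-0.2555; ring 0.5766,-0.0276). Go over the pin.

```bash
python3 -m inch '1 0 0 0 0 0 -.0965;1 0 0 0 0 0 -.0965;1 .009 -.0368 .008 0 0 0;1 .009 -.0368 .008 0 0 0;1 .009 -.0368 .008 0 0 0;1 .009 -.0368 .008 0 0 0;1 .009 -.0368 .008 0 0 0;1 .0082 -.037 .008 0 0 0;1 0 0 .036 0 0 0;1 0 0 .036 0 0 0;1 0 0 0 0 0 0;1 0 0 0 0 0 0'
python3 - <<'E'
from h import *
s=get_state();print(np.round(R.from_quat(s['eef_rot']).as_matrix(),4),s['tool_pos'])
E
```

```text
clock: 6.62
tool_pos: [0.5292, -0.255, 0.1796]
eef_rot: [-0.004, 1.0, 0.001, -0.001]
contact_force: [-0.7, 0.5, 1.2]
opening: 1.0
finger_force: 0.0
[[-1.     -0.0089 -0.0026]
 [-0.0089  1.      0.0025]
 [ 0.0026  0.0025 -1.    ]] [ 0.52920527 -0.25503237  0.17957171]
```

```bash
python3 -m inch '1 .0026 -.0005 .03 0 0 0;1 0 0 .03 0 0 0;1 0 0 .024 0 0 0;1 0 0 .0096 0 0 0;1 0 0 0 0 0 0;1 0 0 0 0 0 0' 25
python3 -m inch '-.3 0 0 0 0 0 0;-.3 0 0 0 0 0 0;-.3 0 0 0 0 0 0;-.3 0 0 0 0 0 0;-.3 0 0 0 0 0 0;-.3 0 0 0 0 0 0;-.3 0 0 0 0 0 0;-.3 0 0 0 0 0 0' 25
```

```text
clock: 7.12
tool_pos: [0.5285, -0.2572, 0.0886]
eef_rot: [-0.004, 1.0, -0.0, 0.001]
contact_force: [-0.0, -0.3, -0.5]
opening: 0.998
finger_force: 0.0
clock: 7.78
tool_pos: [0.5268, -0.2577, 0.0869]
eef_rot: [-0.003, 1.0, 0.0, -0.0]
contact_force: [-0.5, -0.3, 1.8]
opening: 0.42
finger_force: 5.9
```

```bash
python3 -m inch '-1 0 0 0 0 0 0;-1 0 0 0 0 0 0;-1 0 0 0 0 0 0;-1 0 0 0 0 0 0;-1 0 0 0 0 0 0;-1 0 0 0 0 0 0' 30
```

```text
clock: 8.28
tool_pos: [0.5268, -0.2568, 0.087]
eef_rot: [-0.003, 1.0, 0.001, -0.0]
contact_force: [-0.2, 3.9, 8.1]
opening: 0.35
finger_force: 32.1
```

```bash
python3 -m inch '-1 0 0 -.005 0 0 0;-1 0 0 -.01 0 0 0;-1 0 0 -.02 0 0 0;-1 0 0 -.025 0 0 0;-1 0 0 -.025 0 0 0;-1 0 0 -.025 0 0 0;-1 0 0 -.025 0 0 0;-1 0 0 -.015 0 0 0;-1 0 0 0 0 0 0;-1 0 0 0 0 0 0;-1 0 0 0 0 0 0'
python3 - <<'E'
from h import *
s=get_state();print(np.round(R.from_quat(s['eef_rot']).as_matrix(),4),s['tool_pos'])
i,W=cloud("side");np.savez('pics/s2',i=i,W=W)
K=np.array(camera_model('side')['intrinsics']);V=np.array(camera_model('side')['view'])
p=V@np.r_[s['tool_pos']-[0,0,.03],1];u=K@p[:3];u=(u[:2]/u[2]).astype(int);print(u)
a=i[u[1]-60:u[1]+60,u[0]-60:u[0]+60];save('s2',cv2.resize(a,None,fx=5,fy=5,interpolation=cv2.INTER_CUBIC))
E
```

```text
clock: 9.2
tool_pos: [0.5258, -0.2576, 0.2358]
eef_rot: [-0.003, 1.0, 0.0, -0.001]
contact_force: [0.7, -1.1, -1.9]
opening: 0.348
finger_force: 30.2
[[-1.0e+00 -6.1e-03 -2.0e-03]
 [-6.1e-03  1.0e+00  6.0e-04]
 [ 2.0e-03  6.0e-04 -1.0e+00]] [ 0.52583506 -0.25757081  0.23576797]
[289 264]
```

View pics/s2.png

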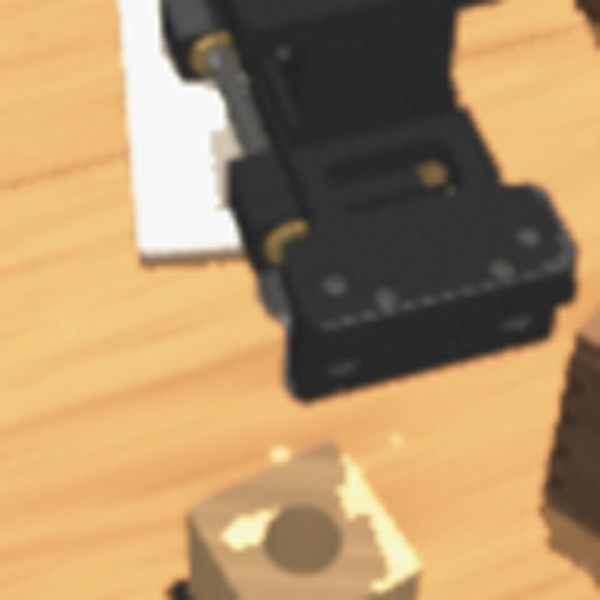

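Pin was lifted (stand hole empty at (300,540) in the crop), hidden by the gripper body. Move over the ring.

```bash
python3 -m inch '-1 -.004 .018 0 0 0 0;-1 -.0074 .033 0 0 0 0;-1 -.0074 .033 0 0 0 0;-1 -.0074 .033 0 0 0 0;-1 -.0074 .033 0 0 0 0;-1 -.0074 .033 0 0 0 0;-1 -.007 .03 0 0 0 0;-1 -.004 .0167 0 0 0 0;-1 0 0 0 0 0 0;-1 0 0 0 0 0 0;-1 0 0 0 0 0 0;-1 0 0 0 0 0 0'
python3 - <<'E'
from h import *
s=get_state();t=s['tool_pos'];print(np.round(R.from_quat(s['eef_rot']).as_matrix(),4),t)
for n in('scene','side'):
    i,W=cloud(n);np.savez('pics/o_'+n,i=i,W=W)
    P=W.reshape(-1,3)
    m=(abs(P[:,0]-t[0])<.03)&(abs(P[:,1]-t[1])<.03)&(P[:,2]>.14)&(P[:,2]<t[2]-.013)
    Q=P[m];print(n,m.sum())
    for z in np.arange(.14,.225,.006):
        q=Q[abs(Q[:,2]-z)<.003]
        if len(q)>2: print(round(z,3),len(q),q[:,:2].mean(0).round(4),np.ptp(q[:,:2],0).round(4))
    K=np.array(camera_model(n)['intrinsics']);V=np.array(camera_model(n)['view'])
    p=V@np.r_[t-[0,0,.06],1];u=K@p[:3];u=(u[:2]/u[2]).astype(int);print(u)
    a=i[u[1]-40:u[1]+40,u[0]-40:u[0]+40];b=cv2.resize(a,(400,400),interpolation=cv2.INTER_CUBIC)
    o=b if n=='scene' else np.hstack([o,b])
save('o',o)
E
```

```text
clock: 10.25
tool_pos: [0.5767, -0.0298, 0.2361]
eef_rot: [-0.002, 1.0, -0.001, -0.001]
contact_force: [0.1, 0.2, -1.2]
opening: 0.352
finger_force: 29.2
[[-1.     -0.0036 -0.0017]
 [-0.0036  1.     -0.0014]
 [ 0.0017 -0.0014 -1.    ]] [ 0.57669748 -0.02983114  0.23609948]
scene 104
0.164 3 [ 0.5682 -0.033 ] [0.0029 0.0037]
0.17 14 [ 0.5697 -0.0316] [0.01   0.0132]
0.176 11 [ 0.5698 -0.0329] [0.0103 0.0113]
0.182 14 [ 0.5688 -0.0322] [0.0101 0.0117]
0.188 9 [ 0.5698 -0.0319] [0.0102 0.013 ]
0.194 12 [ 0.5697 -0.032 ] [0.0097 0.0119]
0.2 11 [ 0.5693 -0.0318] [0.0089 0.012 ]
0.206 3 [ 0.5689 -0.0343] [0.0031 0.0059]
0.218 21 [ 0.5631 -0.0367] [0.0132 0.0223]
0.224 5 [ 0.5594 -0.0295] [0.0045 0.022 ]
[281 206]
side 158
0.158 3 [ 0.5784 -0.0349] [0.0041 0.0009]
0.164 7 [ 0.5772 -0.0378] [0.0106 0.0053]
0.17 18 [ 0.5767 -0.0369] [0.0138 0.0087]
0.176 17 [ 0.5761 -0.0374] [0.0131 0.0086]
0.182 18 [ 0.577  -0.0369] [0.0131 0.0093]
0.188 21 [ 0.5766 -0.037 ] [0.0136 0.0121]
0.194 16 [ 0.5761 -0.0372] [0.0129 0.0083]
0.2 20 [ 0.5764 -0.0371] [0.0131 0.0108]
0.206 13 [ 0.5768 -0.0376] [0.0119 0.0047]
0.218 22 [ 0.5705 -0.0429] [0.0243 0.015 ]
[278 179]
```

View pics/o.png

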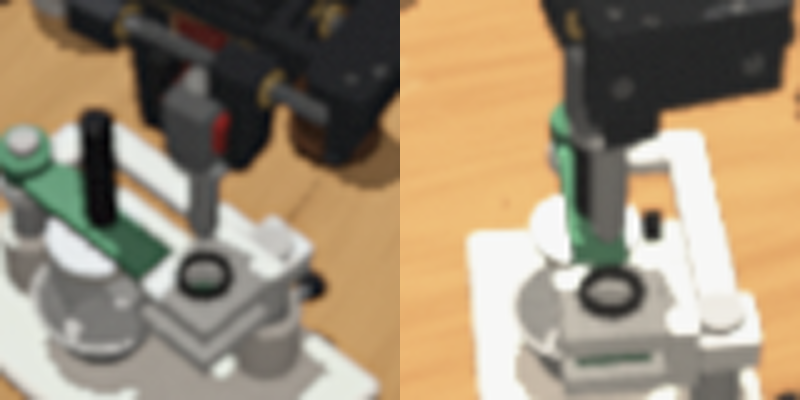

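Both views show the pin hanging upright just above the ring (scene crop ring (205,275); side crop ring (612,292)). Compare shank axis and ring per camera.

Run:
```python
from h import *
from scipy.optimize import least_squares
for n in('scene','side'):
    D=np.load(f'pics/o_{n}.npz');i,W=D['i'],D['W'];P=W.reshape(-1,3);v=i.max(-1).ravel()
    V=np.array(camera_model(n)['view']);C=np.linalg.inv(V)[:3,3]
    m=(abs(P[:,0]-.577)<.03)&(abs(P[:,1]+.03)<.03)&(P[:,2]>.168)&(P[:,2]<.203);Q=P[m,:2]
    d=Q.mean(0)-C[:2];d/=np.linalg.norm(d)
    f=least_squares(lambda c:np.hypot(*(Q-c).T)-.008,Q.mean(0)+.006*d,loss='soft_l1',f_scale=.001).x
    e=np.array([-d[1],d[0]]);l=(Q-Q.mean(0))@e
    print(n,'view dir',d.round(3),'shank',f.round(4),'mean+',(Q.mean(0)+.0063*d).round(4))
    m=(abs(P[:,0]-.577)<.025)&(abs(P[:,1]+.03)<.025)&(P[:,2]>.1235)&(P[:,2]<.134)&(v<75)
    c,rr=cv2.minEnclosingCircle(P[m,:2].astype(np.float32)*1000)
    print('ring',m.sum(),np.round(c,1),rr,'bbox',((P[m].max(0)+P[m].min(0))/2).round(4),P[m].mean(0).round(4))
```

```text
scene view dir [0.83  0.558] shank [ 0.5747 -0.0285] mean+ [ 0.5748 -0.0287]
ring 39 [574.8 -29.4] 13.270086288452148 bbox [ 0.5746 -0.0301  0.127 ] [ 0.5725 -0.0324  0.1271]
side view dir [0.292 0.956] shank [ 0.5787 -0.0313] mean+ [ 0.5783 -0.0311]
ring 49 [579.  -30.2] 14.554713249206543 bbox [ 0.5785 -0.0297  0.1277] [ 0.5792 -0.0317  0.128 ]
```

```bash
python3 -m inch '-1 0 0 .006 0 0 0;-1 0 0 .006 0 0 0;-1 0 0 .006 0 0 0;-1 0 0 .006 0 0 0;-1 0 0 0 0 0 0'; python3 -m inch '-1 0 0 .002 0 0 0;-1 0 0 .002 0 0 0;-1 0 0 .002 0 0 0;-1 0 0 0 0 0 0';python3 -m inch '-1 0 0 .002 0 0 0;-1 0 0 .002 0 0 0;-1 0 0 .002 0 0 0;-1 0 0 0 0 0 0'
```

```text
clock: 10.77
tool_pos: [0.5763, -0.0277, 0.2111]
eef_rot: [-0.003, 1.0, -0.0, -0.002]
contact_force: [0.3, -2.7, 0.2]
opening: 0.347
finger_force: 28.8
clock: 11.1
tool_pos: [0.5772, -0.0276, 0.2066]
eef_rot: [-0.003, 1.0, 0.0, -0.0]
contact_force: [0.1, 0.8, -3.9]
opening: 0.348
finger_force: 30.1
clock: 11.43
tool_pos: [0.5771, -0.0276, 0.2004]
eef_rot: [-0.003, 1.0, 0.0, -0.0]
contact_force: [-0.6, -0.4, -1.1]
opening: 0.351
finger_force: 30.6
```

```bash
for i in 1; do python3 -m inch '-1 0 0 .0015 0 0 0;-1 0 0 .0015 0 0 0;-1 0 0 .0015 0 0 0;-1 0 0 .0015 0 0 0;-1 0 0 0 0 0 0'|grep -E "tool|cont"; done;  python3 -m inch '-1 0 0 .0015 0 0 0;-1 0 0 .0015 0 0 0;-1 0 0 .0015 0 0 0;-1 0 0 .0015 0 0 0;-1 0 0 0 0 0 0'|grep -E "tool|cont"
```

```text
tool_pos: [0.5774, -0.0276, 0.1945]
contact_force: [0.7, 0.8, -1.0]
tool_pos: [0.5774, -0.0279, 0.1885]
contact_force: [0.7, -1.5, -0.5]
```

```bash
python3 -m inch '-1 0 0 .002 0 0 0;-1 0 0 .002 0 0 0;-1 0 0 .002 0 0 0;-1 0 0 .002 0 0 0;-1 0 0 0 0 0 0'|grep -E "tool|cont|open";  python3 -m inch '-1 0 0 .002 0 0 0;-1 0 0 .002 0 0 0;-1 0 0 .002 0 0 0;-1 0 0 .002 0 0 0;-1 0 0 0 0 0 0'|grep -E "tool|cont|open"; python3 -m inch '-1 0 0 .002 0 0 0;-1 0 0 .002 0 0 0;-1 0 0 .002 0 0 0;-1 0 0 .002 0 0 0;-1 0 0 0 0 0 0'|grep -E "tool|cont|open"
```

```text
tool_pos: [0.5773, -0.0278, 0.1803]
contact_force: [0.8, 0.5, -2.7]
opening: 0.35
tool_pos: [0.5772, -0.0278, 0.1724]
contact_force: [1.5, -2.8, 0.1]
opening: 0.347
tool_pos: [0.5773, -0.0278, 0.1644]
contact_force: [1.4, -0.7, -3.9]
opening: 0.351
```

```bash
python3 -m inch '-1 0 0 .002 0 0 0;-1 0 0 .002 0 0 0;-1 0 0 .002 0 0 0;-1 0 0 .002 0 0 0;-1 0 0 .002 0 0 0;-1 0 0 .002 0 0 0;-1 0 0 0 0 0 0'|grep -E "tool|cont|open";  python3 -m inch '-1 0 0 .0015 0 0 0;-1 0 0 0 0 0 0;-1 0 0 0 0 0 0'|grep -E "tool|cont|open"; python3 -m inch '-1 0 0 .0015 0 0 0;-1 0 0 0 0 0 0;-1 0 0 0 0 0 0'|grep -E "tool|cont|open"
```

```text
tool_pos: [0.5773, -0.0278, 0.1524]
contact_force: [1.5, -3.7, -0.3]
opening: 0.347
tool_pos: [0.5774, -0.0278, 0.1513]
contact_force: [1.7, -2.3, -3.9]
opening: 0.35
tool_pos: [0.5774, -0.0278, 0.1498]
contact_force: [1.7, -2.7, -3.1]
opening: 0.353
```

```bash
for k in 1; do python3 -m inch '-1 0 0 .001 0 0 0;-1 0 0 0 0 0 0;-1 0 0 0 0 0 0'|grep -E "tool|cont"; done;  python3 -m inch '-1 0 0 .001 0 0 0;-1 0 0 0 0 0 0;-1 0 0 0 0 0 0'|grep -E "tool|cont"; python3 -m inch '-1 0 0 .001 0 0 0;-1 0 0 0 0 0 0;-1 0 0 0 0 0 0'|grep -E "tool|cont"; python3 -m inch '-1 0 0 .001 0 0 0;-1 0 0 0 0 0 0;-1 0 0 0 0 0 0'|grep -E "tool|cont"
```

```text
tool_pos: [0.5775, -0.0278, 0.149]
contact_force: [1.2, -3.7, 2.5]
tool_pos: [0.5775, -0.0278, 0.1481]
contact_force: [0.8, -5.7, 5.1]
tool_pos: [0.5775, -0.0278, 0.147]
contact_force: [1.7, -6.1, 4.9]
tool_pos: [0.5776, -0.0278, 0.1461]
contact_force: [0.9, -3.5, 3.5]
```

```bash
python3 -m inch '-1 0 0 .0007 0 0 0;-1 0 0 0 0 0 0;-1 0 0 0 0 0 0'|grep -E "tool|cont";  python3 - <<'E'
from h import *
F=[]
for n in('scene','side','scene','side'):
    i,W=cloud(n);s=get_state();F.append(s['contact_force'])
    if len(F)<3:
        P=W.reshape(-1,3);v=i.max(-1).ravel();sat=np.ptp(i,axis=-1).ravel()
        m=(abs(P[:,0]-.577)<.025)&(abs(P[:,1]+.03)<.025)&(P[:,2]>.12)&(P[:,2]<.15);print(n,np.histogram(P[m,2],np.arange(.12,.15,.002))[0])
        K=np.array(camera_model(n)['intrinsics']);V=np.array(camera_model(n)['view'])
        p=V@np.r_[.577,-.028,.13,1];u=K@p[:3];u=(u[:2]/u[2]).astype(int)
        b=cv2.resize(i[u[1]-25:u[1]+25,u[0]-25:u[0]+25],(400,400),interpolation=cv2.INTER_CUBIC)
        o=b if n=='scene' else np.hstack([o,b])
save('p',o);print(np.mean(F,0),F)
E
```

```text
tool_pos: [0.5777, -0.0277, 0.1455]
contact_force: [1.3, -6.0, 7.7]
scene [41 15  4  9  4  4  6  4  7  9  8  9  7 12]
side [86 14  2  5  1  1  2  2  4  1  4  1  4  3]
[ 0.2251139  -5.18927349  7.06550412] [array([ 0.44475531, -5.0968739 ,  6.54915039]), array([ 0.16659833, -3.9258184 ,  4.60698819]), array([-0.3682772 , -5.05765724,  8.25459133]), array([ 0.65737917, -6.67674443,  8.85128657])]
```

View pics/p.png

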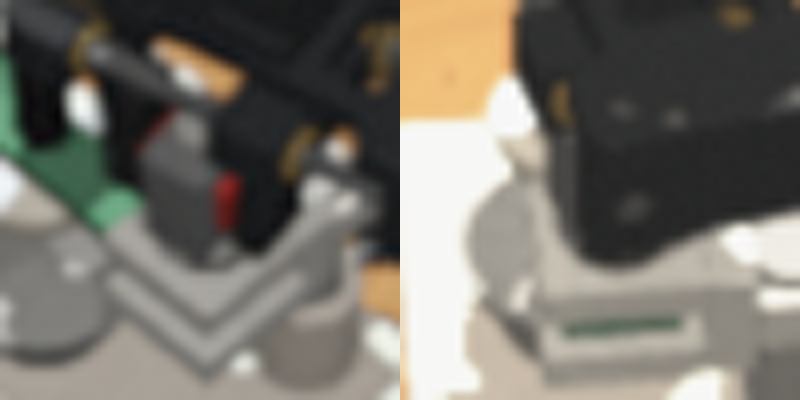

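Flange is on the ring, grip down at the fork top (scene crop (195,255)). Press slightly more and ease the side load.

```bash
python3 -m inch '-1 0 -.0008 .0004 0 0 0;-1 0 0 .0004 0 0 0;-1 0 0 0 0 0 0;-1 0 0 0 0 0 0'
python3 - <<'E'
from h import *
F=[]
for k in range(4): snapshot('side');F.append(get_state()['contact_force'])
print(np.mean(F,0),get_state()['tool_pos'])
E
```

```text
clock: 16.38
tool_pos: [0.5777, -0.0279, 0.1449]
eef_rot: [-0.003, 1.0, 0.0, 0.001]
contact_force: [1.1, -3.6, 8.0]
opening: 0.353
finger_force: 29.3
[ 0.41777134 -3.60881639  7.66207677] [ 0.57775083 -0.02780485  0.14497001]
```

```bash
python3 -m inch '-.26 0 0 .0003 0 0 0;-.22 0 0 0 0 0 0;-.18 0 0 0 0 0 0;-.14 0 0 0 0 0 0;-.1 0 0 0 0 0 0;-.06 0 0 0 0 0 0;-.06 0 0 0 0 0 0;-.02 0 0 0 0 0 0;.05 0 0 0 0 0 0;.15 0 0 0 0 0 0;.15 0 0 0 0 0 0;.15 0 0 0 0 0 0' 15
```

```text
clock: 17.58
tool_pos: [0.5771, -0.0278, 0.1438]
eef_rot: [-0.003, 1.0, 0.0, -0.0]
contact_force: [0.5, -0.7, 0.0]
opening: 0.577
finger_force: 0.0
```

```bash
python3 -m inch '.15 0 0 -.01 0 0 0;.15 0 0 -.02 0 0 0;.15 0 0 -.03 0 0 0;.15 0 0 -.035 0 0 0;.15 0 0 -.035 0 0 0;.15 0 0 -.03 0 0 0;.15 0 0 0 0 0 0;.15 0 0 0 0 0 0'
python3 - <<'E'
from h import *
for n in('wrist','scene','side'):
    i,W=cloud(n);np.savez('pics/f_'+n,i=i,W=W)
    P=W.reshape(-1,3);c=cv2.cvtColor(i,cv2.COLOR_RGB2HSV).reshape(-1,3).astype(int);h,s,v=c.T
    b=(abs(P[:,0]-.577)<.03)&(abs(P[:,1]+.028)<.035)
    m=b&(P[:,2]>.163)&(P[:,2]<.18)
    if m.sum()>5: print(n,'top',m.sum(),np.median(P[m,2]),cv2.minAreaRect(P[m,:2].astype(np.float32)*1000))
    m=b&(P[:,2]>.13)&(P[:,2]<.175)&((h<8)|(h>172))&(s>140)
    if m.sum()>5: print('red y',np.percentile(P[m,1],[1,5,50,95,99]).round(4),'z',np.percentile(P[m,2],[2,50,98]).round(4),m.sum())
    K=np.array(camera_model(n)['intrinsics']);V=np.array(camera_model(n)['view'])
    p=V@np.r_[.577,-.028,.15,1];u=K@p[:3];u=(u[:2]/u[2]).astype(int)
    w=35
    a=cv2.resize(i[max(0,u[1]-w):u[1]+w,u[0]-w:u[0]+w],(266,266),interpolation=cv2.INTER_CUBIC)
    o=a if n=='wrist' else np.hstack([o,a])
save('f',cv2.resize(o,None,fx=1,fy=1))
E
```

```text
clock: 18.25
tool_pos: [0.5783, -0.0282, 0.3065]
eef_rot: [-0.003, 1.0, 0.0, 0.002]
contact_force: [-0.6, 0.4, 0.3]
opening: 0.577
finger_force: 0.0
wrist top 1332 0.17033380689057503 ((576.8017578125, -26.230234146118164), (33.35247802734375, 39.931732177734375), 0.6511854529380798)
red y [-0.0461 -0.0452 -0.0424 -0.0397 -0.0392] z [0.161  0.164  0.1652] 154
scene top 153 0.16885041625971595 ((574.741455078125, -27.151315689086914), (33.566673278808594, 38.712493896484375), 1.7458996772766113)
red y [-0.0481 -0.0475 -0.044  -0.0121 -0.0109] z [0.1504 0.1616 0.1652] 49
side top 180 0.16965581207371777 ((579.9826049804688, -31.411386489868164), (36.71357727050781, 34.70708084106445), 29.83658790588379)
red y [-0.0514 -0.0508 -0.0489 -0.0418 -0.0408] z [0.1482 0.1607 0.1655] 90
```

View pics/f.png

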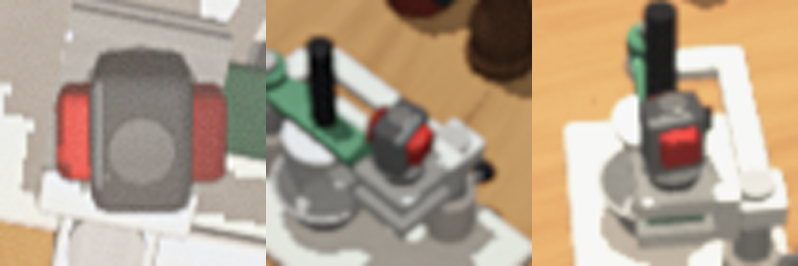

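The pin stands upright on the seat with both buttons fully out (span about 40 mm). The grip top is at 0.170 m, so the origin is at 0.126 m, which is the locked height. The robot is clear.

```bash
python3 -c "
from plant import r
print(r.finish_job())"
```

```text
the job is handed in; nothing more can be done
None
```

I swung the press arm home against its stop, locked the ball-lock pin in the holes with its buttons fully out and let go; the job is handed in, with no verdict shown, and I didn't measure the salt shaker or pill bottle again at the end.

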